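# Swing the aroma carousel to the red-capped jar with the turning rod

### The job

Pull the green-handled turning rod up out of its upright holder, set its foot fully home in the brass socket next to the red-capped jar on the aroma carousel, and swing the turntable round with it until the red-capped jar stands at the white pointer on the carousel's base. Finish with the rod still gripped upright in that socket, holding the turntable still there. Turn the carousel only with the rod, never with the fingers, and leave the other things on the table undisturbed.

Things in the scene. Friction and masses are not known exactly. Their poses are not given: they have to be found in the camera images.
- turning_rod: loose steel rod, 12 mm thick and 170 mm long, 80 g, standing upright in the holder at the start; its top 50 mm is a round green handle 16 mm thick (grip it there from above, any yaw). Origin: centre of the foot; z runs up along the rod, so the middle of the handle is at z = 145 mm.
- rod_holder: fixed dark steel stand, flange 84 mm across and 10 mm high, with an upright tube 25 mm across, flared to 31 mm at the mouth, which is 70 mm above the table; the bore is 19 mm wide and its floor is 10 mm above the table, so the rod reaches 60 mm into it. It may stand left or right of the carousel. Origin: centre of the underside.
- carousel_base: fixed round dark wooden base of the carousel, 284 mm across and 10 mm high, with a white pointer block on its rim (22 mm wide, top 33 mm above the table, 110 to 147 mm from the axis) at its own -x side, which roughly faces the robot. Origin: centre of the underside, on the vertical axis about which the turntable turns.
- turntable: light-wood disc, 214 mm across, top 30 mm above the table; turns either way about the vertical, slight friction (0.04 N m, hardly coasts, never drifts). Five fixed jars, 36 mm wide, 85 mm above the table at the top, 50 mm from the axis, one red-capped, four white; a brass socket outward of each. Origin: on the axis, 14 mm above the table; -x points to the red-capped jar.
- red_socket (a point): centre of the floor of the brass socket outward of the red-capped jar, 31.5 mm above the table and 88 mm from the axis. The socket is 19 mm wide inside, flaring to 25 mm at its mouth, which is 22 mm above this floor.
- front_point (a point): point fixed on the base, 88 mm from the axis towards the white pointer and 31.5 mm above the table: where red_socket stands when the red-capped jar is at the pointer.
- candle: cream pillar candle, 64 mm across, 94 mm high, standing on the other side of the carousel from the holder; leave it alone. Origin: centre of the underside.
- glass_0: tumbler, 80 mm across, 90 mm high; leave it alone. Origin: centre of the underside.
- round_tin: blue round tin, 66 mm across, 28 mm high; leave it alone. Origin: centre of the underside.
Not all that is in view belongs to the job. Of the things that look like the turning_rod, the larger one is meant.

How it is judged:
On the way, in this order (a step that is already met when the one before it is completed fails the run):
1. the rod is gripped and pulled clear of its holder, with its foot above the tube's mouth (contact force between turning_rod and the fingers above 1 N and height (world z) of turning_rod above 0.072 m), for 0.1 s.
2. the gripped rod stands in the socket next to the red-capped jar, while that jar is still away from the pointer (horizontal distance between turning_rod and red_socket below 0.008 m and z of turning_rod in the frame of red_socket below 0.01 m and angle between turning_rod's own z axis and vertical below 0.25 rad and contact force between turning_rod and the fingers above 1 N and horizontal distance between red_socket and front_point above 0.04 m), for 0.1 s.
At the end, for the whole second after the job is handed in: The red-capped jar's socket is within 10 mm of its place at the white pointer, the turntable at rest (under 0.05 rad/s), and the rod is gripped by the fingers (over 1 N), within 0.25 rad of upright, its foot in that socket within 8 mm of the centre and 10 mm of the floor (horizontal distance between turning_rod and red_socket below 0.008 m and z of turning_rod in the frame of red_socket below 0.01 m and angle between turning_rod's own z axis and vertical below 0.25 rad and contact force between turning_rod and the fingers above 1 N and horizontal distance between red_socket and front_point below 0.01 m and angular speed of turntable below 0.05 rad/s); the arm keeps its last pose, push and grip.
It fails at once if the fingers push the turntable (over 3 N) (contact force between the fingers and turntable above 3 N).
It fails at once if another thing on the table is moved more than 25 mm or tipped (distance of any of candle, glass_0, round_tin from where it was at the start of the episode above 0.025 m or angle between any of candle, glass_0, round_tin's own z axis and vertical above 0.3 rad).
It also fails if it takes over 48 s, if anything falls off the work surface, if the arm or the gripper's body presses on something with over 40 N, if the wrist force passes 120 N, or if a joint passes its speed limit or range.

### The arm

A 6-joint arm with a two-finger parallel gripper is mounted at the origin on a cart in front of the work surface, level with it; the furniture and walls round the work are solid. World frame = base frame: x ahead of the robot, y to its left, z up, the work surface at z = 0. Lengths are in m, angles in rad, forces in N, time in s.
With the tool pointing down it reaches from about 0.3 to 1 m from the base axis. Payload 5.1 kg.
Tool frame: the origin (TCP) lies at the very end of the fingers, on their centre line; the grasp point (between the pads) lies 19 mm behind it; z points along the fingers, y is the line along which they close (so a half turn about z gives the same grasp; the last joint's range is limited). The gripper opens to 95 mm and grips with 3 to 60 N. Pads are 20 mm wide; open, the fingers measure 119 mm over their backs; the gripper's body (75 mm by 180 mm) begins 59 mm behind the grasp point.
Start: joints at [-1.41, 0.124, 1.65, -0, 1.367, -0.083], TCP at [0.157, -0.631, 0.215] pointing down, gripper open.
Joint ranges: [-2.61, 2.61], [-1.02, 2.33], [0.03, 2.71], [-1.35, 4.49], [0.32, 2.68], [-2.91, 2.91]. Speed limits (rad/s): [2.57, 2.57, 3.14, 3.14, 3.14, 3.14].

### API

Orientations are given as a unit quaternion [x, y, z, w].
In Python, from station import bot, vision, sign_off gives the robot as it stands.
- The arm moves only by the shell command python3 -m crank 'ROWS' [FORCE]. ROWS is JSON, one flat list of numbers, 7 for each row, row after row: the shift along the tool's x, y, z as a fraction of full scale, then the turn, a rotation vector about the tool's x, y, z as a fraction of full scale, then the opening, from 0 (shut) to 1 (fully open). A call has 1 to 5 rows; each row shifts and turns the commanded pose from where the row before left it, along the tool's axes as they then stand; what a row does not reach is not made up. Full scale, the value 1, is 0.25 m for a shift and 6 degrees for a turn. A row lasts 1/8 s, in which the tool goes at most 62.5 mm and 10.7 degrees, less where a joint would pass 70% of its speed; a pose out of reach is approached as far as the arm can. A call with a number of a shift or a turn outside -1 to 1 is refused whole. A call with a gripper value outside its range is refused whole. The fingers move at their own pace and stop on an object; FORCE is the grip in N (left out, the last holds). Time passes only in rows, so rows that do not move let the fingers close. It gives the time, the measured TCP pose, the force, the opening and the grip force at its end, in the units of the state.
- bot.state(): the state, without advancing time (a new reading comes with each control period).
- vision.read_camera(name): name is "scene" or "top"; returns a dict with "frame" (480x640x3 uint8, red, green, blue), "K" (3x3 intrinsics, pixels), "k1" (the pictures are not rectified: a ray, as slopes to the right and down, at radius r is drawn at 1 + k1 r^2 times it, then the intrinsics apply), "position" and "rotation" of the camera in the world. Camera axes: x right, y down, z forward; pixel columns grow to the right and rows downward; lengths in m; the calibration is good to about 2 mm. A picture is of the moment at which its call begins. There is no depth.
- sign_off(): hands the job in; it is judged then, once.
The state is a dict: "time": time; "qpos": joint angles; "joint_vel": joint speeds; "joint_efforts": joint torques, N m; "tool_pos": TCP position; "eef_rot": TCP orientation; "wrist_force": force on the tool from outside, world axes, zero at the start; "wrist_torque": the same for the moment, N m; "finger_gap": opening from 0.0 (shut) to 1.0 (fully open); "finger_force": force on a finger pad.
Only numpy, scipy, OpenCV 4.12 (cv2) and the standard library are available. Lean on these libraries where they do the work, as an engineer would, in place of code of your own. Each camera call takes 0.05 s, during which the arm holds its last target. There are 200 camera calls.

## Working session

There is one attempt and no reset: what is moved stays moved. The work goes in short steps, Python scripts to look and compute and a shell command to move; the robot and the scene stay as the last step left them, time stands still between calls to the robot, and variables do not carry over. Pictures are saved under pics/ and viewed, at most 10 in all, crops included, and the job is handed in when it is done.

```bash
mkdir -p pics; cat > h.py <<'E'
import numpy as np, cv2
from station import bot, vision, sign_off
from scipy.spatial.transform import Rotation as R
def snap(cam,name,crop=None,scale=1):
    d=vision.read_camera(cam); f=d["frame"][:,:,::-1].copy()
    np.savez(f"pics/{cam}_cal.npz",K=d["K"],k1=d["k1"],p=d["position"],R=np.array(d["rotation"]),f=f)
    if crop: f=f[crop[1]:crop[3],crop[0]:crop[2]]
    cv2.imwrite(f"pics/{name}.png",cv2.resize(f,None,fx=scale,fy=scale,interpolation=cv2.INTER_CUBIC))
def cal(cam):
    return np.load(f"pics/{cam}_cal.npz")
def rm(c):
    r=c["R"]; return r if r.shape==(3,3) else R.from_quat(r).as_matrix()
def ray(c,u,v):
    n=cv2.undistortPoints(np.array([[[u,v]]],float),c["K"],np.array([float(c["k1"]),0,0,0,0]))[0,0]
    return rm(c)@np.array([n[0],n[1],1])
def at(cam,u,v,z):
    c=cal(cam); d=ray(c,u,v); return c["p"]+d*(z-c["p"][2])/d[2]
def proj(cam,P):
    c=cal(cam); r=rm(c); P=np.atleast_2d(P).astype(float)
    return cv2.projectPoints(P,cv2.Rodrigues(r.T)[0],-r.T@c["p"],c["K"],np.array([float(c["k1"]),0,0,0,0]))[0][:,0]
E
python3 -c "
from h import *
snap('scene','s0'); snap('top','t0'); print(bot.state())
for n in('scene','top'):
  c=cal(n);print(c['K'],c['k1'],c['p'],c['R'])"
```

```text
{'time': 0.1, 'qpos': array([-1.40957706e+00,  1.24412114e-01,  1.65154963e+00, -2.95029848e-05,
        1.36749016e+00, -8.26128991e-02]), 'joint_vel': array([ 7.30484346e-04, -1.16753656e-03, -1.32882847e-03,  2.54874403e-04,
        1.16168164e-03, -3.34513512e-05]), 'joint_efforts': array([-1.62511856e-04, -4.18880045e+01, -3.61096573e+01,  7.77461613e-02,
        4.62163542e-02, -5.50275934e-05]), 'tool_pos': array([ 0.15678618, -0.63020397,  0.21352073]), 'eef_rot': array([ 9.92576642e-01,  1.21617209e-01, -5.09616885e-05, -9.28342663e-04]), 'wrist_force': array([-8.82396582e-01, -2.25457047e-04, -6.04860798e-01]), 'wrist_torque': array([0.00670385, 0.00213852, 0.02780438]), 'finger_force': 0.0, 'finger_gap': 0.9988011908890272}
[[465.19125926   0.         310.75570981]
 [  0.         465.19125926 243.07008148]
 [  0.           0.           1.        ]] -0.03538724691495908 [-0.10210459  0.594093    0.52680613] [-0.34535013  0.78325792 -0.47863466  0.19531815]
[[613.24195667   0.         303.83849731]
 [  0.         613.24195667 236.42770722]
 [  0.           0.           1.        ]] -0.12080341444544575 [0.07885577 0.14008408 1.16296912] [-0.59322151  0.78083025 -0.15337859  0.12193178]
```

View pics/t0.png

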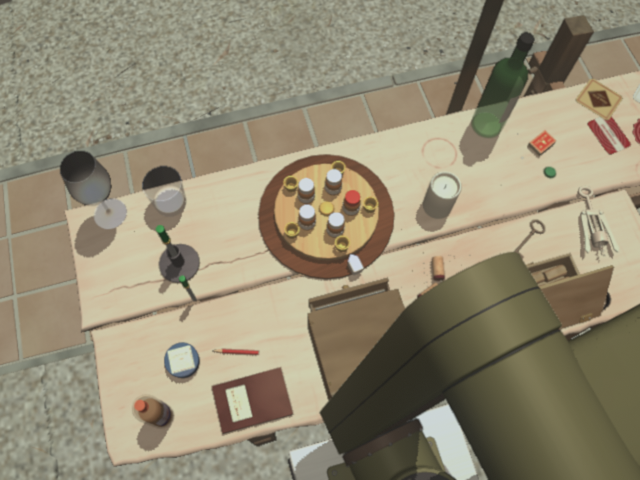

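View pics/s0.png

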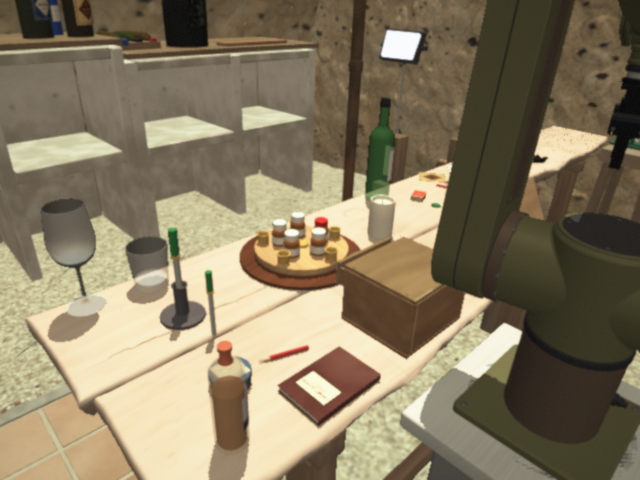

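The top view shows the carousel at about (327,215), with the red cap at (352,198), its socket at (370,205) and the pointer at (355,263). There are two green-topped rods: A at top (162,235) / scene (173,242), standing in the dark flanged holder, and B at top (184,282) / scene (209,282), thinner and with no holder. A fits the description because it is larger and stands in the holder. I'll confirm this in one enlarged crop.

```bash
python3 -c "
from h import *
a=cal('scene')['f'][215:345,140:260]; b=cal('top')['f'][215:310,130:225]; c=cal('top')['f'][145:285,250:400]
r=lambda x,w,h:cv2.resize(x,(w,h),interpolation=cv2.INTER_CUBIC)
cv2.imwrite('pics/c1.png',np.hstack([r(a,480,520)]))
cv2.imwrite('pics/c2.png',np.vstack([np.hstack([r(b,300,300),np.zeros((300,300,3),np.uint8)])]) if 0 else r(c,600,560))
cv2.imwrite('pics/c3.png',r(b,570,570))
"
```

```text
(no output)
```

View pics/c1.png

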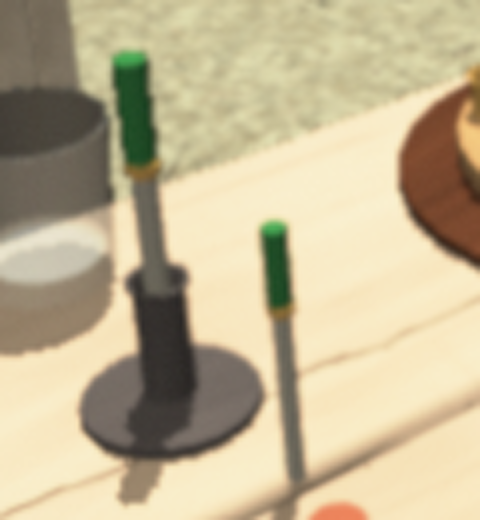

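View pics/c2.png

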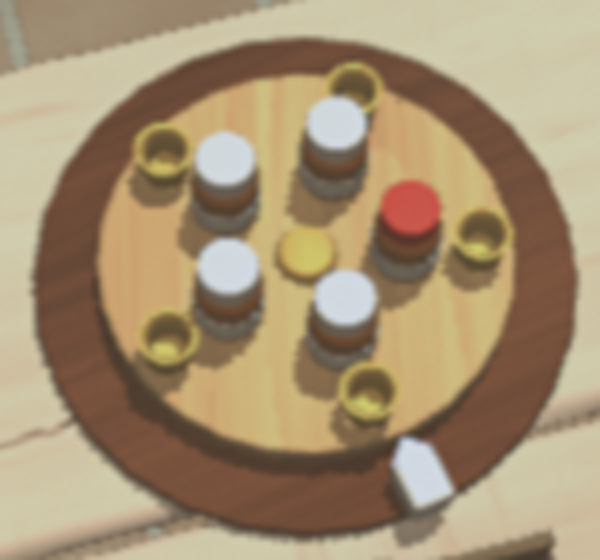

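View pics/c3.png

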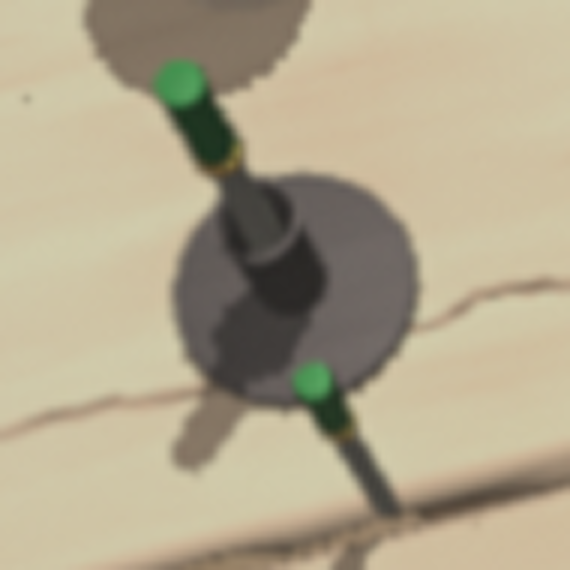

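Rod A is clearly the larger one (thicker and taller, in the flanged tube), while B is thin and stuck by the plank gap. In c2 the five socket mouths are at (353,88), (482,233) next to red, (368,390), (167,338) and (162,150). The pointer top is near (420,470).

```bash
cat > m.py <<'E'
from h import *
from scipy.optimize import least_squares
f=lambda x,y:(x/4+250-.375,y/4+145-.375)
g=lambda x,y:(x/6+130-.4,y/6+215-.4)
S=[(482,233),(368,390),(167,338),(162,150),(353,88)]
P=np.array([at('top',*f(*s),.0535)[:2] for s in S])
# find order & sense
def res(p): 
    a=p[2]+sg*np.arange(5)*2*np.pi/5
    return (P-(p[:2]+.088*np.c_[np.cos(a),np.sin(a)])).ravel()
for sg in(1,-1):
    c=P.mean(0);a0=np.arctan2(*(P[0]-c)[::-1]); r=least_squares(res,[*c,a0]); print(sg,r.x,np.sqrt((r.fun**2).mean()))
    if np.abs(r.fun).max()<.01: ax=r.x
print('disc centre',at('top',*f(307,263),.03),'base',at('top',*f(305.5,288),.01))
print('pointer',at('top',*f(409,437),.033),at('top',*f(428,510),.033),at('top',*f(452,490),.033))
for q in [(409,437),(424,500)]:
    w=at('top',*f(*q),.033)[:2]-ax[:2]; print('ptr ang',np.arctan2(w[1],w[0]),np.hypot(*w))
print('rodtop',at('top',*g(180,80),.18),'band',at('top',*g(227,167),.13),'flange',at('top',*g(296,290),.01))
print('scene rodtop',at('scene',172.4,229.5,.18),'band',at('scene',175,257,.13))
E
python3 m.py
```

```text
1 [ 0.58212889 -0.03589633 -0.6484206 ] 0.08799096364678426
-1 [ 0.58212889 -0.03589633 -1.81221055] 0.0004914249014216095
disc centre [ 0.57887489 -0.03585813  0.03      ] base [ 0.57425002 -0.03422934  0.01      ]
pointer [ 0.47313898 -0.05733951  0.033     ] [ 0.43421432 -0.05503615  0.033     ] [ 0.4409222  -0.06942537  0.033     ]
ptr ang -2.9473291462342273 0.11107929901817626
ptr ang -3.010418400999378 0.1436848602658533
rodtop [0.55956264 0.27951607 0.18      ] band [0.55146137 0.27774365 0.13      ] flange [0.55607755 0.27934678 0.01      ]
scene rodtop [0.55845447 0.27864825 0.18      ] band [0.55472996 0.28202202 0.13      ]
```

```bash
cat > go.py <<'E'
import sys
from h import *
def go(*t):
    s=bot.state(); r=R.from_quat(s['eef_rot']); d=r.inv().apply(np.array(t)-s['tool_pos'])/.25
    print('t',round(s['time'],2),'pos',s['tool_pos'].round(4),'zaxis',r.as_matrix()[:,2].round(3),'xaxis',r.as_matrix()[:,0].round(3),'delta frac',d.round(3),'norm',np.linalg.norm(d).round(3),'q',s['qpos'].round(2),'F',s['wrist_force'].round(1),'grip',round(s['finger_force'],1),round(s['finger_gap'],3))
if __name__=='__main__': go(*map(float,sys.argv[1:]))
E
python3 go.py 0.558 0.279 0.30
python3 -c "
from h import *
for n,u,v,z in [('winebase',110,213,0),('wineR',80,168,.2),('bottle',487,125,0),('Btop',182,278,.11),('Bfoot',195,300,0),('candle',445,186,.094),('box',360,290,.1)]: print(n,at('top',u,v,z))"
```

```text
t 0.1 pos [ 0.1568 -0.6302  0.2135] zaxis [-0.     0.002 -1.   ] xaxis [0.97  0.241 0.   ] delta frac [ 2.435 -3.142 -0.34 ] norm 3.99 q [-1.41  0.12  1.65 -0.    1.37 -0.08] F [-0.9 -0.  -0.6] grip 0.0 0.999
winebase [0.71074412 0.40208007 0.        ]
wineR [0.70789549 0.39847836 0.2       ]
bottle [ 0.69866087 -0.44915897  0.        ]
Btop [0.4844166  0.26746251 0.11      ]
Bfoot [0.47462101 0.26468856 0.        ]
candle [ 0.53864525 -0.26555202  0.094     ]
box [ 0.37870205 -0.03917598  0.1       ]
```

```bash
python3 -m crank '[0,0,-0.2,0,0,0,0.6, 0.1,-0.12,-0.14,0,0,0,0.6, 0.15,-0.19,0,0,0,0,0.6, 0.15,-0.19,0,0,0,0,0.6, 0.15,-0.19,0,0,0,0,0.6]' 10; python3 -m crank '[0.15,-0.19,0,0,0,0,0.6, 0.15,-0.19,0,0,0,0,0.6, 0.15,-0.19,0,0,0,0,0.6, 0.15,-0.19,0,0,0,0,0.6, 0.15,-0.19,0,0,0,0,0.6]'; python3 go.py 0.558 0.279 0.30
```

```text
time: 0.72
tool_pos: [0.249, -0.4283, 0.2992]
eef_rot: [0.993, 0.121, 0.0, -0.0]
wrist_force: [0.9, 1.0, 1.0]
finger_gap: 0.612
finger_force: 0.0
time: 1.35
tool_pos: [0.3735, -0.1525, 0.2994]
eef_rot: [0.993, 0.121, 0.0, 0.0]
wrist_force: [0.5, 0.1, -0.1]
finger_gap: 0.6
finger_force: 0.0
t 1.35 pos [ 0.3735 -0.1525  0.2994] zaxis [ 0. -0. -1.] xaxis [0.971 0.241 0.   ] delta frac [ 1.132 -1.498 -0.002] norm 1.877 q [-0.52 -0.49  2.04  0.    1.59  0.81] F [ 0.5  0.1 -0.1] grip 0.0 0.6
```

```bash
python3 -m crank '[0.15,-0.19,0,0,0,0,0.6, 0.15,-0.19,0,0,0,0,0.6, 0.15,-0.19,0,0,0,0,0.6, 0.15,-0.19,0,0,0,0,0.6, 0.15,-0.19,0,0,0,0,0.6]'; python3 go.py 0.558 0.279 0.25
```

```text
time: 1.98
tool_pos: [0.4982, 0.1234, 0.2993]
eef_rot: [0.993, 0.122, -0.0, 0.0]
wrist_force: [0.8, 0.4, 0.3]
finger_gap: 0.603
finger_force: 0.0
t 1.98 pos [0.4982 0.1234 0.2993] zaxis [-0. -0. -1.] xaxis [ 0.97   0.242 -0.   ] delta frac [ 0.383 -0.546  0.197] norm 0.695 q [ 0.14 -0.22  1.84 -0.    1.52  1.46] F [0.8 0.4 0.3] grip 0.0 0.603
```

```bash
python3 -m crank '[0.13,-0.18,0,0,0,0,0.6, 0.13,-0.18,0,0,0,0,0.6, 0.1,-0.16,0.1,0,0,0,0.6, 0,0,0.1,0,0,0,0.6, 0,0,0,0,0,0,0.6]'; python3 go.py 0.558 0.279 0.136; python3 -c "
from h import *
snap('scene','s1',(110,150,270,290),5);snap('top','t1')"
```

```text
time: 2.6
tool_pos: [0.5522, 0.2691, 0.246]
eef_rot: [0.993, 0.122, -0.003, 0.001]
wrist_force: [0.4, 0.4, 0.3]
finger_gap: 0.6
finger_force: 0.0
t 2.6 pos [0.5522 0.2691 0.246 ] zaxis [-0.006 -0.002 -1.   ] xaxis [ 0.97   0.242 -0.007] delta frac [ 0.035 -0.033  0.44 ] norm 0.442 q [ 0.37  0.03  1.69 -0.    1.42  1.69] F [0.4 0.4 0.3] grip 0.0 0.6
```

View pics/s1.png

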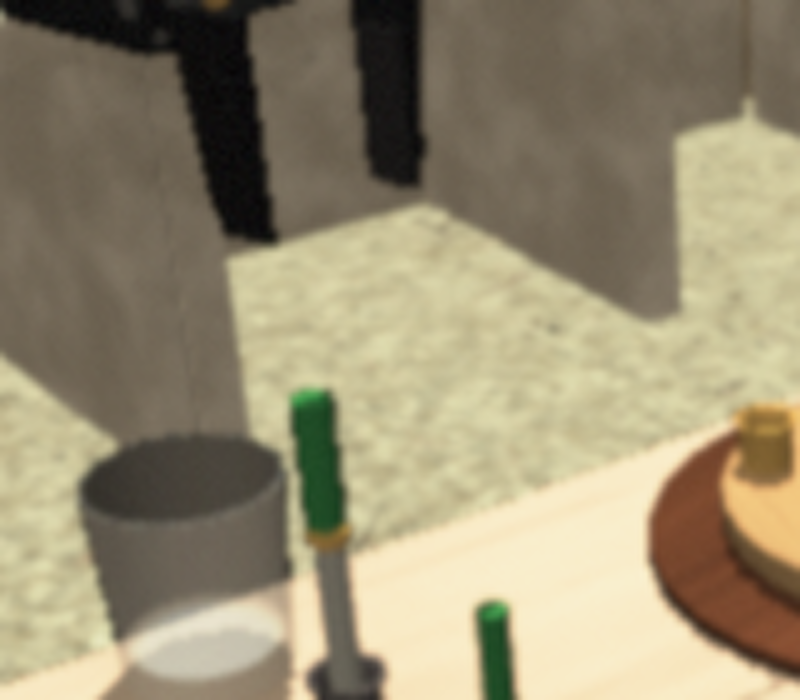

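The fingers are centred (about 322,212 between tips) above the green handle at (312,395), and the glass rim is below grasp height. I'll descend.

```bash
python3 -m crank '[0.03,-0.03,0.1,0,0,0,0.6, 0,0,0.12,0,0,0,0.6, 0,0,0.12,0,0,0,0.6, 0,0,0.1,0,0,0,0.6, 0,0,0,0,0,0,0.6]'; python3 go.py 0.558 0.279 0.136
```

```text
time: 3.32
tool_pos: [0.5587, 0.2773, 0.139]
eef_rot: [0.993, 0.121, -0.001, 0.0]
wrist_force: [-0.0, -0.0, 0.6]
finger_gap: 0.6
finger_force: 0.0
t 3.33 pos [0.5587 0.2773 0.139 ] zaxis [-0.002 -0.001 -1.   ] xaxis [ 0.971  0.24  -0.002] delta frac [-0.001 -0.007  0.012] norm 0.014 q [ 0.37  0.13  1.78 -0.    1.24  1.7 ] F [-0.  -0.   0.6] grip 0.0 0.6
```

```bash
python3 -m crank '[0,0,0.01,0,0,0,0.1, 0,0,0,0,0,0,0.1, 0,0,0,0,0,0,0.1, 0,0,0,0,0,0,0.1, 0,0,0,0,0,0,0.05]' 30; python3 -m crank '[0,0,0,0,0,0,0.05, 0,0,0,0,0,0,0.05, 0,0,0,0,0,0,0.05]' 30; python3 go.py 0.558 0.279 0.25
```

```text
time: 3.95
tool_pos: [0.5595, 0.2783, 0.1375]
eef_rot: [0.993, 0.122, 0.0, -0.0]
wrist_force: [-0.1, 0.4, 0.3]
finger_gap: 0.159
finger_force: 30.0
time: 4.32
tool_pos: [0.5595, 0.2784, 0.1375]
eef_rot: [0.993, 0.122, 0.0, -0.0]
wrist_force: [-0.3, -0.8, 1.5]
finger_gap: 0.161
finger_force: 30.0
t 4.33 pos [0.5595 0.2784 0.1375] zaxis [ 0.  0. -1.] xaxis [0.97  0.241 0.   ] delta frac [-0.005 -0.004 -0.45 ] norm 0.45 q [0.38 0.13 1.78 0.   1.23 1.7 ] F [-0.3 -0.8  1.5] grip 30.0 0.161
```

```bash
python3 -m crank '[0,0,-0.08,0,0,0,0.05, 0,0,-0.1,0,0,0,0.05, 0,0,-0.12,0,0,0,0.05, 0,0,-0.12,0,0,0,0.05, 0,0,-0.1,0,0,0,0.05]'; python3 -m crank '[0,0,0,0,0,0,0.05, 0,0,0,0,0,0,0.05]'; python3 go.py 0.561 -0.121 0.265; python3 -c "
from h import *
snap('scene','s2',(90,100,250,240),5)"
```

```text
time: 4.95
tool_pos: [0.5595, 0.2783, 0.2698]
eef_rot: [0.993, 0.122, 0.001, -0.0]
wrist_force: [-0.3, 0.1, -0.9]
finger_gap: 0.165
finger_force: 30.0
time: 5.2
tool_pos: [0.5589, 0.2781, 0.2663]
eef_rot: [0.993, 0.122, -0.001, 0.0]
wrist_force: [0.2, -1.0, -0.6]
finger_gap: 0.165
finger_force: 30.0
t 5.2 pos [0.5589 0.2781 0.2663] zaxis [-0.001 -0.    -1.   ] xaxis [ 0.97   0.241 -0.001] delta frac [-0.377  1.551  0.006] norm 1.596 q [ 0.38  0.04  1.65 -0.    1.45  1.7 ] F [ 0.2 -1.  -0.6] grip 30.0 0.165
```

View pics/s2.png

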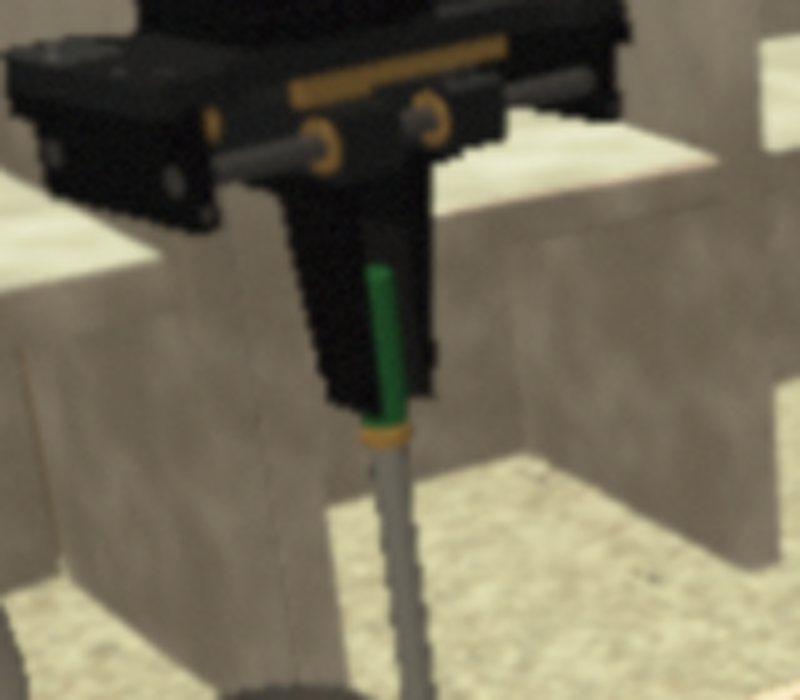

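The rod is lifted with the handle between the pads and looks near vertical. I'll carry it over the carousel.

```bash
python3 -m crank '[-0.03,0.12,0,0,0,0,0.05, -0.047,0.19,0,0,0,0,0.05, -0.05,0.2,0,0,0,0,0.05, -0.05,0.2,0,0,0,0,0.05, -0.05,0.2,0,0,0,0,0.05]'; python3 -m crank '[-0.05,0.2,0,0,0,0,0.05, -0.05,0.2,0,0,0,0,0.05, -0.03,0.14,0,0,0,0,0.05, -0.02,0.1,0,0,0,0,0.05, 0,0,0,0,0,0,0.05]'; python3 -m crank '[0,0,0,0,0,0,0.05, 0,0,0,0,0,0,0.05]';python3 go.py 0.561 -0.121 0.265; python3 -c "
from h import *
snap('scene','s3',(220,130,380,270),5);snap('top','t3',(300,130,440,270),4)
p=bot.state()['tool_pos'];a=np.array([p+[0,0,z] for z in(.044,-.006,-.126)])
print(proj('scene',a),proj('top',a))"
```

```text
time: 5.88
tool_pos: [0.5582, 0.0422, 0.2653]
eef_rot: [0.993, 0.122, -0.001, -0.0]
wrist_force: [-0.0, 0.3, -1.1]
finger_gap: 0.167
finger_force: 30.0
time: 6.5
tool_pos: [0.5606, -0.1218, 0.2652]
eef_rot: [0.993, 0.12, -0.001, -0.001]
wrist_force: [0.9, 0.1, -0.1]
finger_gap: 0.163
finger_force: 30.0
time: 6.75
tool_pos: [0.5613, -0.1195, 0.2668]
eef_rot: [0.992, 0.122, -0.0, -0.0]
wrist_force: [-0.0, 0.2, -0.8]
finger_gap: 0.165
finger_force: 30.0
t 6.75 pos [ 0.5613 -0.1195  0.2668] zaxis [-0.001  0.    -1.   ] xaxis [ 0.97   0.243 -0.001] delta frac [-0.003  0.006  0.007] norm 0.009 q [-0.3  -0.07  1.76  0.    1.45  1.02] F [-0.   0.2 -0.8] grip 30.0 0.165
[[339.52138753 117.38796934]
 [338.28656028 141.10132497]
 [335.52366308 193.87247404]] [[383.202831   133.98381191]
 [380.00530804 149.74309007]
 [373.31891373 182.53835975]]
```

View pics/s3.png

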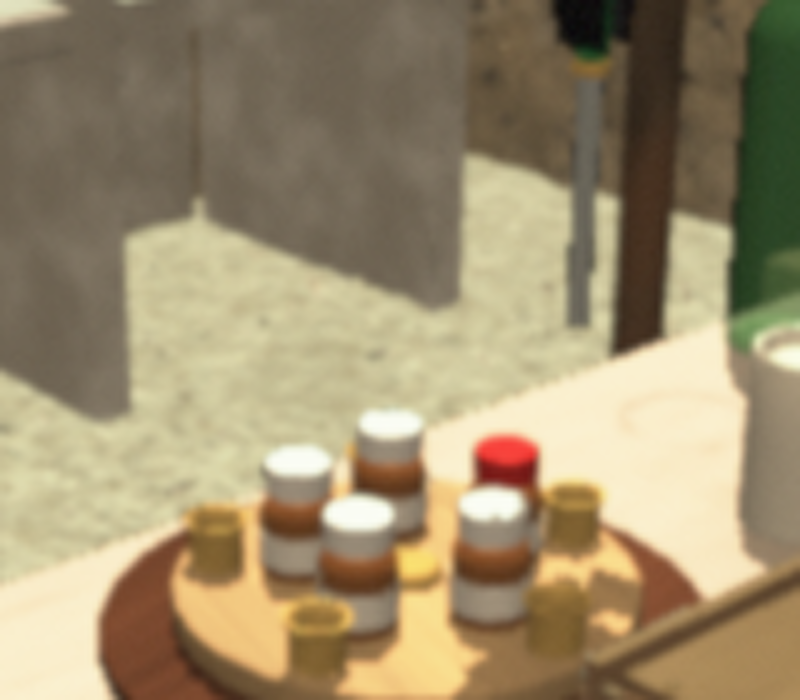

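View pics/t3.png

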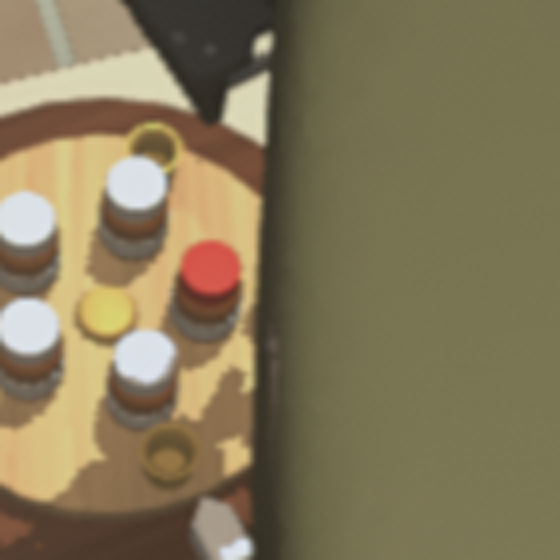

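The scene view shows the rod hanging straight: the foot is at (335.4,194.8) against a predicted (335.5,194). The red-side socket mouth is at scene (334.6,227.7). The top view is blocked by the arm, so I'll cross-check the socket position with the scene camera.

```bash
python3 -c "
from h import *
ax=np.array([.58213,-.0359]);a=-1.81221
print(ax+.088*np.r_[np.cos(a),np.sin(a)], at('scene',334.4,227.6,.0535))
# all mouths in scene, fit too
S=[(574,490),(557,588),(320,605),(215,513)]
for s,k in zip(S,[0,1,2,3]):
    q=ax+.088*np.r_[np.cos(a-k*2*np.pi/5),np.sin(a-k*2*np.pi/5)]; w=at('scene',s[0]/5+219.6,s[1]/5+129.6,.0535)[:2]; print(q.round(4),w.round(4))
"; python3 go.py .561 -.121 .17
```

```text
[ 0.56109135 -0.12134809] [ 0.56566911 -0.12643556  0.0535    ]
[ 0.5611 -0.1213] [ 0.5657 -0.1264]
[ 0.4944 -0.0423] [ 0.5028 -0.0511]
[0.5489 0.0456] [0.5576 0.036 ]
[0.6494 0.0209] [0.6552 0.0158]
t 6.85 pos [ 0.5614 -0.1196  0.2671] zaxis [-0.  0. -1.] xaxis [ 0.97   0.243 -0.   ] delta frac [-0.003  0.005  0.388] norm 0.388 q [-0.3  -0.07  1.76  0.    1.45  1.02] F [-0.8 -0.3 -1.5] grip 30.0 0.161
```

```bash
python3 -m crank '[0,0.01,0.08,0,0,0,0.05, 0,0,0.1,0,0,0,0.05, 0,0,0.1,0,0,0,0.05, 0,0,0.04,0,0,0,0.05, 0,0,0,0,0,0,0.05]'; python3 -m crank '[0,0,0,0,0,0,0.05]'; python3 go.py .562 -.1225 .159; python3 -c "
from h import *
snap('scene','s4',(280,170,390,260),7)"
```

```text
time: 7.48
tool_pos: [0.5614, -0.1227, 0.1858]
eef_rot: [0.993, 0.122, -0.001, -0.0]
wrist_force: [-0.6, 1.2, -0.2]
finger_gap: 0.164
finger_force: 30.0
time: 7.6
tool_pos: [0.5627, -0.1231, 0.1882]
eef_rot: [0.993, 0.122, 0.001, 0.0]
wrist_force: [0.0, -0.0, 0.3]
finger_gap: 0.161
finger_force: 30.0
t 7.6 pos [ 0.5627 -0.1231  0.1882] zaxis [ 0.002 -0.001 -1.   ] xaxis [0.97  0.241 0.002] delta frac [-0.002 -0.003  0.117] norm 0.117 q [-0.31 -0.02  1.85  0.    1.31  1.02] F [ 0.  -0.   0.3] grip 30.0 0.161
```

View pics/s4.png

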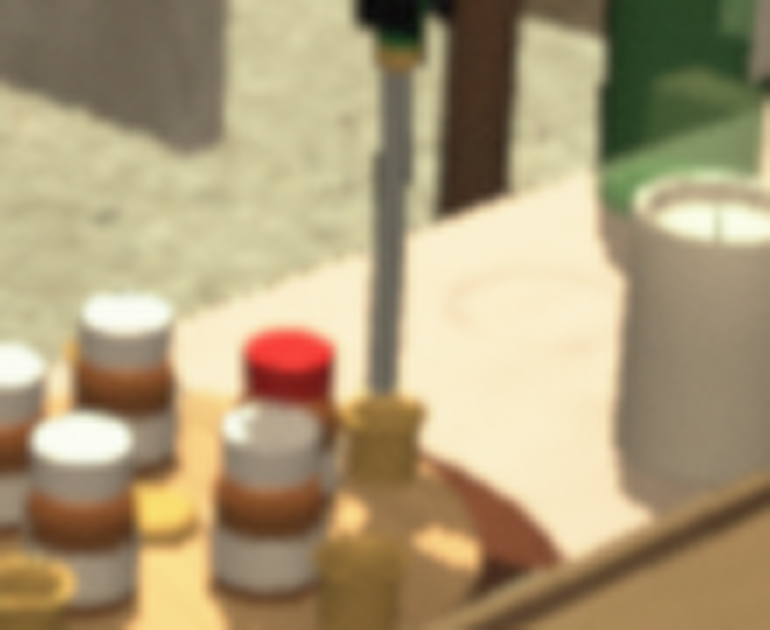

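The rod foot at crop (383,393) is directly above the centre of the socket mouth at (384,412), and the 19 px gap matches the expected 7 mm. I'll lower it in small steps and watch the force.

```bash
python3 -m crank '[0,0,0.03,0,0,0,0.05, 0,0,0.03,0,0,0,0.05, 0,0,0.03,0,0,0,0.05, 0,0,0,0,0,0,0.05]'; python3 go.py .562 -.1225 .159
```

```text
time: 8.15
tool_pos: [0.5613, -0.1227, 0.1633]
eef_rot: [0.993, 0.122, -0.001, -0.0]
wrist_force: [-0.1, -0.0, -1.1]
finger_gap: 0.167
finger_force: 30.0
t 8.15 pos [ 0.5613 -0.1227  0.1633] zaxis [-0.002  0.001 -1.   ] xaxis [ 0.97   0.241 -0.002] delta frac [ 0.003 -0.     0.017] norm 0.018 q [-0.31 -0.    1.87  0.    1.28  1.02] F [-0.1 -0.  -1.1] grip 30.0 0.167
```

```bash
python3 -m crank '[0,0,0.012,0,0,0,0.05, 0,0,0.008,0,0,0,0.05, 0,0,0,0,0,0,0.05]'; python3 go.py .562 -.1225 .159
```

```text
time: 8.52
tool_pos: [0.562, -0.1229, 0.1596]
eef_rot: [0.993, 0.122, -0.0, -0.0]
wrist_force: [0.0, -0.3, -0.1]
finger_gap: 0.165
finger_force: 30.0
t 8.53 pos [ 0.562  -0.1229  0.1596] zaxis [-0.  0. -1.] xaxis [ 0.97   0.241 -0.   ] delta frac [ 0.    -0.002  0.002] norm 0.003 q [-0.31  0.    1.87  0.    1.27  1.02] F [ 0.  -0.3 -0.1] grip 30.0 0.165
```

```bash
for i in 1; do python3 -m crank '[0,0,0.006,0,0,0,0.05, 0,0,0.004,0,0,0,0.05, 0,0,0,0,0,0,0.05]'; done; python3 go.py .562 -.1225 .159
```

```text
time: 8.9
tool_pos: [0.563, -0.1232, 0.1589]
eef_rot: [0.993, 0.122, 0.001, 0.001]
wrist_force: [-1.0, 0.3, 5.5]
finger_gap: 0.162
finger_force: 30.0
t 8.9 pos [ 0.563  -0.1232  0.1589] zaxis [ 0.003 -0.001 -1.   ] xaxis [0.97  0.241 0.002] delta frac [-0.003 -0.004 -0.001] norm 0.005 q [-0.31  0.    1.87  0.    1.26  1.02] F [-1.   0.3  5.5] grip 30.0 0.162
```

The rod touched the socket floor (5.5 N). I'll work out the arc increments in the tool frame.

```bash
cat > arc.py <<'E'
from h import *
import sys
ax=np.array([.583,-.0368]);s=bot.state();r=R.from_quat(s['eef_rot']);p=s['tool_pos']
w=p[:2]-ax; a=np.arctan2(w[1],w[0]); n=int(sys.argv[1]); end=float(sys.argv[2])
print('ang',a.round(3),'rad',np.hypot(*w).round(4),p.round(4),s['wrist_force'].round(1))
A=np.linspace(a,end,n+1); W=np.c_[ax+.088*np.c_[np.cos(A),np.sin(A)],np.full(n+1,p[2])]; W[0]=p
print((r.inv().apply(np.diff(W,axis=0))/.25).round(3))
E
python3 arc.py 15 -2.985
```

```text
ang -1.798 rad 0.0887 [ 0.563  -0.1232  0.1589] [-1.   0.3  5.5]
[[-0.023 -0.016 -0.   ]
 [-0.023 -0.015 -0.   ]
 [-0.022 -0.017 -0.   ]
 [-0.02  -0.019 -0.   ]
 [-0.019 -0.02  -0.   ]
 [-0.017 -0.022 -0.   ]
 [-0.015 -0.023 -0.   ]
 [-0.013 -0.024 -0.   ]
 [-0.012 -0.025 -0.   ]
 [-0.009 -0.026 -0.   ]
 [-0.007 -0.027 -0.   ]
 [-0.005 -0.027 -0.   ]
 [-0.003 -0.028 -0.   ]
 [-0.001 -0.028 -0.   ]
 [ 0.001 -0.028 -0.   ]]
```

```bash
python3 -m crank '[0,0,-0.006,0,0,0,0.05, -0.023,-0.016,0,0,0,0,0.05, -0.023,-0.015,0,0,0,0,0.05, -0.022,-0.017,0,0,0,0,0.05, -0.02,-0.019,0,0,0,0,0.05]'; python3 -m crank '[-0.019,-0.02,0,0,0,0,0.05, 0,0,0,0,0,0,0.05]'; python3 arc.py 10 -2.985
```

```text
time: 9.52
tool_pos: [0.5363, -0.1118, 0.1589]
eef_rot: [0.993, 0.122, 0.0, 0.0]
wrist_force: [0.7, -0.6, 3.5]
finger_gap: 0.161
finger_force: 30.0
time: 9.78
tool_pos: [0.5303, -0.1078, 0.1589]
eef_rot: [0.993, 0.122, -0.0, -0.0]
wrist_force: [-0.9, 0.7, 3.0]
finger_gap: 0.161
finger_force: 30.0
ang -2.209 rad 0.0884 [ 0.5303 -0.1078  0.1589] [-0.9  0.7  3. ]
[[-0.015 -0.023  0.   ]
 [-0.015 -0.023  0.   ]
 [-0.013 -0.024  0.   ]
 [-0.011 -0.025  0.   ]
 [-0.009 -0.026  0.   ]
 [-0.007 -0.026  0.   ]
 [-0.005 -0.027  0.   ]
 [-0.003 -0.027  0.   ]
 [-0.001 -0.027  0.   ]
 [ 0.001 -0.027  0.   ]]
```

Forces are gentle, so I'll continue the arc.

```bash
python3 -m crank '[-0.015,-0.023,0,0,0,0,0.05, -0.015,-0.023,0,0,0,0,0.05, -0.013,-0.024,0,0,0,0,0.05, -0.011,-0.025,0,0,0,0,0.05, -0.009,-0.026,0,0,0,0,0.05]'; python3 -m crank '[0,0,0,0,0,0,0.05]'; python3 arc.py 5 -2.985
```

```text
time: 10.4
tool_pos: [0.508, -0.0824, 0.1589]
eef_rot: [0.993, 0.122, 0.0, 0.0]
wrist_force: [0.1, -1.0, 4.8]
finger_gap: 0.169
finger_force: 30.0
time: 10.52
tool_pos: [0.5078, -0.0819, 0.1589]
eef_rot: [0.993, 0.122, -0.0, -0.0]
wrist_force: [-0.2, 0.3, 5.4]
finger_gap: 0.162
finger_force: 30.0
ang -2.602 rad 0.0877 [ 0.5078 -0.0819  0.1589] [-0.2  0.3  5.4]
[[-0.008 -0.026  0.   ]
 [-0.005 -0.027  0.   ]
 [-0.003 -0.027  0.   ]
 [-0.001 -0.027  0.   ]
 [ 0.001 -0.027  0.   ]]
```

```bash
python3 -m crank '[-0.008,-0.026,0,0,0,0,0.05, -0.005,-0.027,0,0,0,0,0.05, -0.003,-0.027,0,0,0,0,0.05, -0.001,-0.027,0,0,0,0,0.05, 0.001,-0.027,0,0,0,0,0.05]'; python3 -m crank '[0,0,0,0,0,0,0.05, 0,0,0,0,0,0,0.05]'; python3 arc.py 1 -2.985; python3 - <<'E'
from h import *
snap('top','t5');snap('scene','s5')
for n in('top','scene'):
    f=cal(n)['f']; h=cv2.cvtColor(f,cv2.COLOR_BGR2HSV)
    m=(((h[...,0]<6)|(h[...,0]>174))&(h[...,1]>150)&(h[...,2]>110)).astype(np.uint8)
    k,l,st,c=cv2.connectedComponentsWithStats(m)
    for i in range(1,k):
        if st[i,4]>12: print(n,st[i],c[i].round(1),at(n,*c[i],.085).round(4))
ax=np.array([.582,-.036])
for a in(-2.985,-2.955,-2.9): print(a,proj('top',[*(ax+.05*np.r_[np.cos(a),np.sin(a)]),.085]),proj('scene',[*(ax+.05*np.r_[np.cos(a),np.sin(a)]),.085]))
E
```

```text
time: 11.15
tool_pos: [0.4963, -0.0507, 0.1588]
eef_rot: [0.993, 0.122, 0.0, 0.0]
wrist_force: [0.1, -0.9, 5.8]
finger_gap: 0.165
finger_force: 30.0
time: 11.4
tool_pos: [0.4963, -0.0504, 0.1589]
eef_rot: [0.993, 0.122, 0.0, -0.001]
wrist_force: [-0.2, 0.6, 5.6]
finger_gap: 0.168
finger_force: 30.0
ang -2.986 rad 0.0877 [ 0.4963 -0.0504  0.1589] [-0.2  0.6  5.6]
[[-0.001  0.    -0.   ]]
top [533 133  13  10  23] [539.2 137.3] [ 0.597  -0.5022  0.085 ]
top [536 136  17  14  65] [544.1 142.6] [ 0.5823 -0.5069  0.085 ]
top [626 139   3   7  17] [626.8 142.5] [ 0.5366 -0.6846  0.085 ]
top [223 350  35   4  69] [239.8 351.4] [0.3311 0.1979 0.085 ]
scene [313 227  14  11 133] [319.6 232. ] [ 0.5269 -0.0387  0.085 ]
scene [271 346  37  14 136] [288.8 352.4] [0.2812 0.2608 0.085 ]
-2.985 [[337.77827729 218.24240704]] [[319.39020291 230.39368746]]
-2.955 [[338.47422601 217.93733879]] [[319.79854022 230.15732993]]
-2.9 [[339.72093469 217.32915177]] [[320.50033282 229.71049748]]
```

```bash
python3 - <<'E'
from h import *
for n,b in(('top',(255,145,395,285)),('scene',(235,200,365,290))):
    f=cal(n)['f']; h=cv2.cvtColor(f,cv2.COLOR_BGR2HSV)
    m=((h[...,1]<45)&(h[...,2]>165)).astype(np.uint8); k,l,st,c=cv2.connectedComponentsWithStats(m)
    for i in range(1,k):
        x,y=c[i]
        if st[i,4]>20 and b[0]<x<b[2] and b[1]<y<b[3]:
            w=at(n,x,y,.085 if n=='top' else .080)[:2]-[.582,-.036]; print(n,c[i].round(1),st[i,4],'ang',(np.degrees(np.arctan2(w[1],w[0]))).round(1),'r',np.hypot(*w).round(4))
print('expected',[round(np.degrees(-2.955)+72*k,1) for k in range(5)])
E
```

```text
top [304.5 185.5] 142 ang 43.9 r 0.0505
scene [351.6 202.3] 76 ang -84.1 r 0.1878
scene [295.8 214.6] 72 ang -30.3 r 0.0618
scene [320.  217.5] 110 ang -85.4 r 0.0633
scene [279.  222.9] 79 ang 32.3 r 0.0518
scene [293.6 232.8] 82 ang 112.5 r 0.0383
expected [np.float64(-169.3), np.float64(-97.3), np.float64(-25.3), np.float64(46.7), np.float64(118.7)]
```

The visible white jar gives the red jar's angle as about -172° and the rod position gives about -170°, against a target of -169°. That is within about 5 mm, so I'm handing in.

```bash
python3 -c "
from h import *
print(sign_off())"
```

```text
the job is handed in; nothing more can be done
None
```

I handed the job in with the rod gripped upright at 30 N in the red jar's socket and the red-capped jar at the white pointer, by my estimate within about 5 mm against the 10 mm limit; no verdict came back.

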